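# Quarantine the out-of-tolerance block

## Robot

A 7-joint arm with a two-finger parallel gripper is mounted at the origin on the work surface. World frame = base frame: x ahead of the robot, y to its left, z up, the work surface at z = 0. Lengths are in m, angles in rad, forces in N, time in s.
With the tool pointing down it reaches from about 0.425 to 0.875 m from the base axis. Payload 4.7 kg.
Tool frame: the origin (TCP) lies at the very end of the fingers, on their centre line; the grasp point (between the pads) lies bot.pinch_z behind it (bot.pinch_z is the distance from the TCP to the grasp point, in m); z points along the fingers, y is the direction in which the jaws open and shut (so a half turn about z gives the same grasp; the last joint's range is limited). The gripper opens to 87 mm and grips with 3 to 60 N. Pads are 19 mm wide; open, the fingers measure 117 mm over their backs; the gripper's body (75 mm by 190 mm) begins 51 mm behind the grasp point.
Start: joints at [1.183, 0.321, -0.07, 1.45, 0.023, 1.371, -0.057], TCP at [0.254, -0.598, 0.223] pointing down, gripper open.
Joint ranges: [-2.86, 2.86], [-0.3, 2.09], [-1.38, 1.24], [0.06, 2.45], [-1.56, 4.7], [0.09, 2.05], [-2.69, 2.69]. Speed limits (rad/s): [2.57, 2.57, 3.14, 3.14, 3.14, 3.14, 3.14].

## Interface

Orientations are given as a unit quaternion [x, y, z, w].
In Python, from rig import bot gives the robot as it stands. The module is installed in compiled form; this text tells all that it offers. Calls block until the motion is done:
- bot.movep(position, orientation): joint-space move of the TCP to a pose.
- bot.move_linear(position, attitude=None, feed=0.15): straight line of the TCP; attitude=None keeps the orientation; feed is the mean speed in m/s.
- bot.movej(angles): joint-space move.
- bot.let_go() and bot.close_gripper(newtons=None): open the fingers fully, or close them until they stop; newtons is the grip in N (None keeps the last).
- bot.dwell(seconds).
- bot.inverse_kinematics(position, orientation): joint angles nearest the present ones, or None.
- bot.observe(): the state.
- bot.camera(name): name is "scene" or "top" or "wrist"; returns a dict with "color" (384x512x3 uint8, red, green, blue), "range_z" (384x512 float32, m along the optical axis (not along the pixel's ray), 0 where there is no reading), "fov_y" (degrees; the focal length in pixels is half the picture's height over the tangent of half this angle, whatever the lens; pixels are square), "cx", "cy" (the principal point, pixels), "k1" (the pictures are not rectified: a ray, as slopes to the right and down, at radius r is drawn at 1 + k1 r^2 times it, then the intrinsics apply), "world_from_camera" (4x4, takes a point from camera to world coordinates). Camera axes: x right, y down, z forward; pixel columns grow to the right and rows downward; lengths in m; the calibration is good to about 2 mm. A picture is of the moment at which its call begins.
A pose or a line that the arm cannot do raises bot.IKError and nothing moves.
- bot.sign_off(): hands the job in, once; it reports no verdict.
The state is a dict: "time_s": time; "joint_pos": joint angles; "joint_velocities": joint speeds; "effort": joint torques, N m; "tcp_pos": TCP position; "eef_rot": TCP orientation; "force": force on the tool from outside, world axes, zero at the start; "moment": the same for the moment, N m; "opening": opening from 0.0 (shut) to 1.0 (fully open).
Only numpy, scipy, OpenCV 4.12 (cv2) and the standard library are available. Lean on these libraries where they do the work, as an engineer would, in place of code of your own. Each camera call takes 0.05 s, during which the arm holds its last target.

## Task

The two machined blocks have just been measured, each by the bench gauge standing beyond it on the same side of the bench. Slide the block whose gauge shows red along the bench top, without lifting or tipping it, until it is wholly inside the red quarantine bay, then slide the bay's yellow gate fully shut behind it. Leave the block whose gauge shows green where it is and do not disturb the caliper, the calculator or the blue gauge case.

Things in the scene. Friction and masses are not known exactly. Their poses are not given: they have to be found in the camera images.
- block_left: machined aluminium block on the robot's left (+y), 90 (its x) x 100 (its y) x 40 mm high, about 0.75 kg, dark bores; origin at the centre of its underside; wider than the gripper opens, so it has to be pushed
- block_right: identical block on the robot's right (-y), same size and origin
- gauge_red: bench gauge (fixed, 80 x 130 mm base, 120 mm high) with a tilted RED screen and red lamp: the block on its side of the bench is out of tolerance; it stands beyond (+x of) that block, left or right; origin at the centre of its underside
- gauge_green: the same gauge with a GREEN screen and green lamp: the block on its side of the bench is good; origin at the centre of its underside
- bay: red fixed bay without floor: 8 mm walls 45 mm high on its +x, +y, -y sides, open to -x (to the robot). Inner space 115 (x) x 128 (y) mm; origin on the bench at its centre; mouth at x = -57.5, gate plane at x = -64 mm. Aluminium gate guide, 30 mm high: x -57.5 to -47.5, y 72 to 222 mm. Stop post 14 x 8 x 48 mm at x = -64, y = -74 mm
- gate (a joint): slide of the yellow gate along the bay's y axis: 0 m = shut (gate centred across the mouth), 0.155 m = fully open (to the bay's +y side); from 0.132 m up the mouth is free. Gate panel 132 mm long, 8 mm thick, top 42 mm above the bench; stays where it is left, needs about 2 N to move
- gate_post (a point): point on the axis of the gate's upright black post, 60 mm above the bench; the post is 16 mm in diameter, from 42 to 75 mm above the bench, at the middle of the gate panel
- caliper: bystander: digital caliper lying flat, 170 mm long (its x), up to 60 mm wide, 12 mm high; origin at the middle of its beam's underside
- calculator: bystander: black pocket calculator 150 x 100 x 16 mm; origin at the centre of its underside
- gauge_case: bystander: blue open gauge case 210 x 110 x 30 mm; origin at the centre of its underside
Not all that is in view belongs to the job. What is shaped like the block_left but turquoise is not meant. What is shaped like the block_right but pink is not meant.

How it is judged:
On the way, in this order (a step that is already met when the one before it is completed fails the run):
1. the out-of-tolerance block lies wholly inside the bay (((world y of gauge_red above 0 m and x of block_left in the frame of bay between -0.02 and 0.02 m and y of block_left in the frame of bay between -0.025 and 0.025 m and height (world z) of block_left below 0.008 m and angle between block_left's own z axis and vertical below 0.1 rad) or (world y of gauge_red below 0 m and x of block_right in the frame of bay between -0.02 and 0.02 m and y of block_right in the frame of bay between -0.025 and 0.025 m and height (world z) of block_right below 0.008 m and angle between block_right's own z axis and vertical below 0.1 rad))), for 0.2 s.
2. the gate is shut behind it (value of joint gate below 0.008 m), for 0.2 s.
At the end, for the whole second after the job is handed in: The block on the red gauge's side lies flat in the bay (centre within 20 mm in x, 25 mm in y of the bay's centre), the gate is shut to within 8 mm, the other block is within 20 mm and the caliper, calculator and case within 30 mm of their starts, and the blocks are at rest (((world y of gauge_red above 0 m and x of block_left in the frame of bay between -0.02 and 0.02 m and y of block_left in the frame of bay between -0.025 and 0.025 m and height (world z) of block_left below 0.008 m and angle between block_left's own z axis and vertical below 0.1 rad) or (world y of gauge_red below 0 m and x of block_right in the frame of bay between -0.02 and 0.02 m and y of block_right in the frame of bay between -0.025 and 0.025 m and height (world z) of block_right below 0.008 m and angle between block_right's own z axis and vertical below 0.1 rad)) and value of joint gate below 0.008 m and ((world y of gauge_red above 0 m and distance of block_right from where it was at the start of the episode below 0.02 m) or (world y of gauge_red below 0 m and distance of block_left from where it was at the start of the episode below 0.02 m)) and linear speed of each of block_left, block_right below 0.02 m/s and distance of each of caliper, calculator, gauge_case from where it was at the start of the episode below 0.03 m); the robot touches nothing.
It fails at once if a block is lifted off the bench or tipped (height (world z) of any of block_left, block_right above 0.015 m or angle between any of block_left, block_right's own z axis and vertical above 0.2 rad).
It fails at once if the good block is moved by more than 20 mm (not ((world y of gauge_red above 0 m and distance of block_right from where it was at the start of the episode below 0.02 m) or (world y of gauge_red below 0 m and distance of block_left from where it was at the start of the episode below 0.02 m))).
It fails at once if the caliper, calculator or gauge case is moved by more than 30 mm (distance of any of caliper, calculator, gauge_case from where it was at the start of the episode above 0.03 m).
It also fails if it takes over 58 s, if anything falls off the work surface, if the arm or the gripper's body presses on something with over 40 N, if the wrist force passes 120 N, or if a joint passes its speed limit or range.

## Working session

There is one attempt and no reset: what is moved stays moved. The work goes in short steps, each a Python script; the robot and the scene stay as the last script left them, time stands still between calls to the robot, and variables do not carry over. Pictures are saved under pics/ and viewed, and the job is handed in when it is done.

```bash
mkdir -p pics; cat > h.py <<'E'
import numpy as np, cv2, pickle
from rig import bot
def snap(name,tag):
    c=bot.camera(name); pickle.dump(c,open(f'pics/{tag}.pkl','wb'))
    cv2.imwrite(f'pics/{tag}.png',cv2.resize(c['color'][:,:,::-1],(800,600),interpolation=cv2.INTER_CUBIC)); return c
def load(tag): return pickle.load(open(f'pics/{tag}.pkl','rb'))
def ray(c,u,v):
    H=c['color'].shape[0]; f=H/2/np.tan(np.radians(c['fov_y'])/2)
    xd=np.array([(u-c['cx'])/f,(v-c['cy'])/f]); x=xd.copy()
    for _ in range(30): x=xd/(1+c['k1']*(x@x))
    return np.array([x[0],x[1],1.])
def at_z(c,u,v,z):
    T=np.array(c['world_from_camera']); d=T[:3,:3]@ray(c,u,v); o=T[:3,3]
    return o+d*(z-o[2])/d[2]
def at_d(c,u,v):
    T=np.array(c['world_from_camera']); return T[:3,:3]@(ray(c,u,v)*c['range_z'][int(round(v)),int(round(u))])+T[:3,3]
def cloud(c):
    H,W=c['range_z'].shape; f=H/2/np.tan(np.radians(c['fov_y'])/2)
    K=np.array([[f,0,c['cx']],[0,f,c['cy']],[0,0,1.]])
    U,V=np.meshgrid(np.arange(W),np.arange(H)); xd=np.stack([(U-c['cx'])/f,(V-c['cy'])/f],-1); x=xd.copy()
    for _ in range(30): x=xd/(1+c['k1']*(x**2).sum(-1,keepdims=True))
    P=np.concatenate([x,np.ones((H,W,1))],-1)*c['range_z'][...,None]
    T=np.array(c['world_from_camera']); return P@T[:3,:3].T+T[:3,3]
E
python3 - <<'E'
from h import *
for n in('scene','top'):
    c=snap(n,n+'0'); print(n,c['fov_y'],c['cx'],c['cy'],c['k1'],np.round(c['world_from_camera'],3).tolist())
s=bot.observe(); print(s['time_s'],s['tcp_pos'],s['eef_rot'],s['force'],bot.pinch_z)
E
```

```text
scene 46.19796683032261 258.7386683110916 192.98520041283462 -0.17019404696737378 [[0.39, 0.622, -0.679, 1.659], [0.921, -0.266, 0.285, -0.482], [-0.003, -0.736, -0.677, 1.203], [0.0, 0.0, 0.0, 1.0]]
top 49.97047261144115 255.41948875179935 192.64072405108453 -0.013395993404994169 [[0.009, -0.998, 0.06, 0.462], [-1.0, -0.009, 0.009, 0.009], [-0.009, -0.06, -0.998, 1.611], [0.0, 0.0, 0.0, 1.0]]
0.1 [ 0.25397259 -0.59779501  0.22157921] [ 9.79882414e-01  1.99573835e-01 -2.23382755e-04 -8.30175608e-04] [-0.02796619  0.79315137  0.42650165] 0.0187
```

View pics/scene0.png

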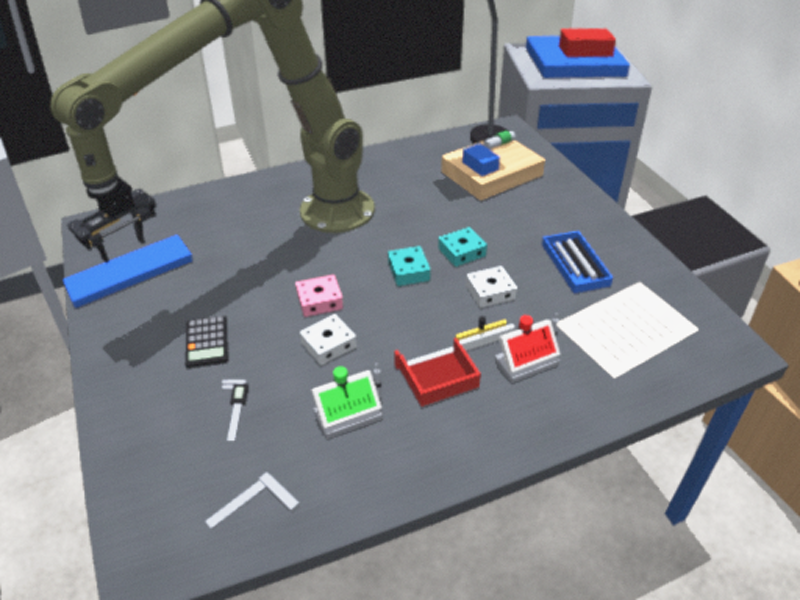

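View pics/top0.png

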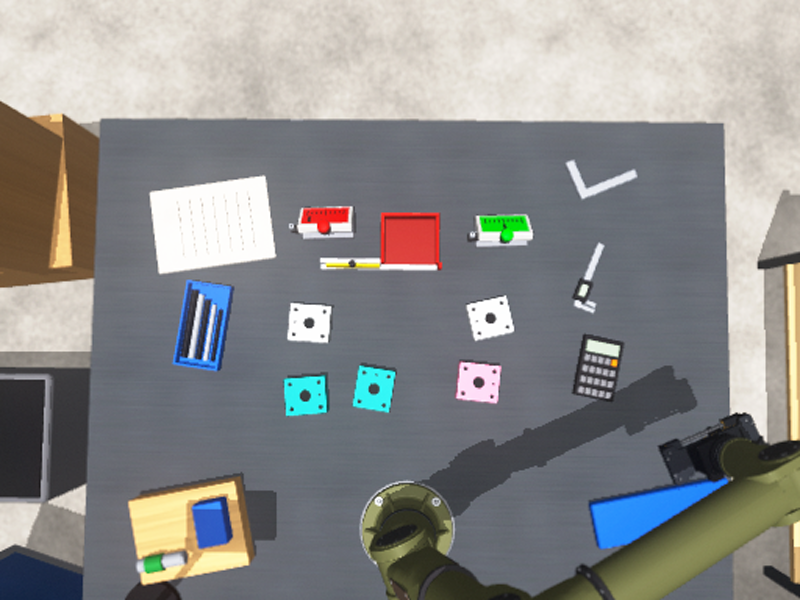

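Top view: the red-screen gauge is at (325,222), which is the +y side, and the green one is at (503,230). Block candidates are silver (310,322), silver (490,318), turquoise (305,395) and (374,388), and pink (478,382). The block on the red gauge's side is the silver one at (310,322), i.e. block_left. The bay is at (410,240), and the gate post is at (352,264), so the gate is open. I'll confirm in a crop and measure.

```bash
python3 - <<'E'
from h import *
c=load('top0'); im=c['color'][120:270,170:350,::-1]
cv2.imwrite('pics/crop0.png',cv2.resize(im,None,fx=4.4,fy=4,interpolation=cv2.INTER_CUBIC) if 0 else cv2.resize(im,(720,600),interpolation=cv2.INTER_CUBIC))
P=cloud(c); Z=P[...,2]; print(np.median(Z[260:290,150:200]))
# blocks: height 30-50
U=c['color'].astype(int); sat=U.max(-1)-U.min(-1)
x,y=P[...,0],P[...,1]
m=((Z>.03)&(Z<.05)&(x>.25)&(x<.75)).astype(np.uint8)
n,l,st,ce=cv2.connectedComponentsWithStats(m)
for i in range(1,n):
    if st[i,4]<60: continue
    q=P[l==i][:,:2]; r=cv2.minAreaRect(q.astype(np.float32)); print(st[i],np.round(ce[i]),np.round(r[0],4),np.round(r[1],4),round(r[2],1),np.round(P[l==i].mean(0),4),np.median(Z[l==i]))
E
```

```text
0.000976715798100214
[226 142  20  29 113] [239. 163.] [0.6955 0.1018] [0.1081 0.0738] 0.4 [0.671  0.0891 0.0415] 0.04257525301514775
[205 165  19   6  75] [215. 168.] [0.6517 0.1845] [0.0206 0.0704] 0.2 [0.6508 0.1801 0.0372] 0.037088760394768716
[298 189  31  29 627] [313. 203.] [ 0.5183 -0.1974] [0.0898 0.1015] 13.5 [ 0.5181 -0.1971  0.04  ] 0.04012581530659798
[184 194  28  25 617] [198. 206.] [0.5027 0.2446] [0.1004 0.0897] 86.5 [0.5025 0.2442 0.0405] 0.040418553844050464
[292 231  29  27 634] [306. 244.] [ 0.3622 -0.1696] [0.1011 0.0903] 83.9 [ 0.3622 -0.1693  0.0404] 0.04058541185849052
[226 234  27  30 627] [239. 248.] [0.3437 0.084 ] [0.0892 0.1004] 81.1 [0.3439 0.0839 0.0402] 0.0402618029446542
[182 240  28  26 638] [195. 253.] [0.3255 0.2505] [0.0904 0.1017] 5.9 [0.326  0.2501 0.0404] 0.040294962373159104
```

View pics/crop0.png

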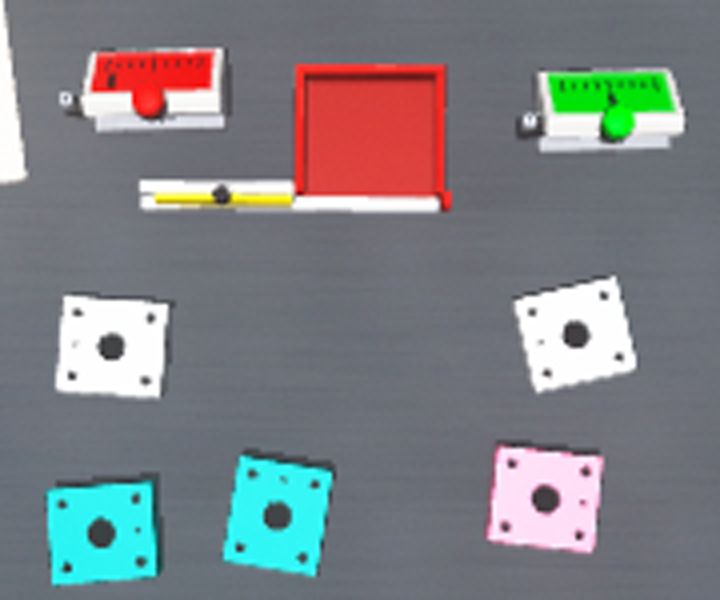

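The crop confirms it: silver block at (112,347) in the crop, below the red-screen gauge. The gate is open to the left with its post at (222,195). Next I'll measure the bay, gate and gauge.

```bash
python3 - <<'E'
from h import *
c=load('top0')
f=lambda a,b,z: np.round(at_z(c,170+a/4-.5,120+b/4-.5,z),4)
print('outer +x corners',f(296,65,.045),f(446,66,.045))
print('wall -x ends', f(296,195,.045), f(446,193,.045))
print('inner',f(304,77,.045),f(438,77,.045))
print('post top',f(222,194,.075)); print('gate ends',f(154,198,.042),f(294,199,.042))
print('stop post', f(446,200,.048)); print('guide left',f(140,186,.03))
P=cloud(c)
for nm,(a0,a1,b0,b1) in dict(gr=(60,235,40,140),gg=(520,690,60,155)).items():
    q=P[120+b0//4:120+b1//4,170+a0//4:170+a1//4].reshape(-1,3); q=q[q[:,2]>.05]
    print(nm,np.percentile(q,[1,50,99],axis=0).round(3).tolist(), q[:,2].max())
q=P[160:176,170:290]; 
for lo,hi in((.05,.09),):
    r=q[(q[...,2]>lo)&(q[...,2]<hi)]; print(r.round(4)[:20].tolist())
m=((P[...,2]>.035)&(P[...,2]<.055)&(P[...,0]>.63)&(P[...,0]<.8)&(P[...,1]>-.1)&(P[...,1]<.12)&(c['color'][...,0].astype(int)>c['color'][...,1]+60))
q=P[m];print(q.shape,np.percentile(q,[1,99],axis=0).round(4).tolist())
s=load('scene0'); Q=cloud(s); m=(Q[...,2]>.038)&(Q[...,2]<.055)&(Q[...,0]>.6)&(Q[...,0]<.85)&(Q[...,1]>-.1)&(Q[...,1]<.12)
C=s['color'].astype(int); m&=(C[...,0]>C[...,1]+60)&(C[...,1]<90)
q=Q[m]; r=cv2.minAreaRect(q[:,:2].astype(np.float32)); print(q.shape,r,np.percentile(q,[2,98],axis=0).round(4).tolist())
E
```

```text
outer +x corners [0.7742 0.0716 0.045 ] [ 0.7743 -0.0723  0.045 ]
wall -x ends [0.6487 0.0702 0.045 ] [ 0.6518 -0.073   0.045 ]
inner [0.7626 0.0638 0.045 ] [ 0.7636 -0.0647  0.045 ]
post top [0.6455 0.1385 0.075 ]
gate ends [0.645  0.2064 0.042 ] [0.6452 0.0722 0.042 ]
stop post [ 0.6447 -0.0729  0.048 ]
guide left [0.658  0.2217 0.03  ]
gr [[0.714, 0.14, 0.051], [0.741, 0.206, 0.084], [0.779, 0.285, 0.126]] 1.6107825749678308
gg [[0.697, -0.29, 0.051], [0.725, -0.222, 0.083], [0.763, -0.144, 0.123]] 1.6107825749678308
[[0.6806, -0.0649, 0.0514], [0.6719, 0.0645, 0.0512], [0.6724, -0.0685, 0.0559], [0.6651, -0.0687, 0.0535], [0.6528, 0.1422, 0.0764], [0.6531, 0.1387, 0.0741], [0.6497, 0.1464, 0.071], [0.6496, 0.1426, 0.0716], [0.649, 0.1383, 0.0772], [0.6497, 0.1351, 0.0713], [0.6453, 0.1459, 0.0756], [0.6455, 0.1423, 0.0746], [0.646, 0.1389, 0.0704], [0.6448, 0.1343, 0.0806], [0.6483, 0.1328, 0.0523], [0.6502, -0.0765, 0.0506], [0.6417, 0.146, 0.0745], [0.6416, 0.1421, 0.0758], [0.6424, 0.1389, 0.0694], [0.6415, 0.1345, 0.0768]]
(258, 3) [[0.6417, -0.0746, 0.0364], [0.7747, 0.1148, 0.053]]
(259, 3) ((0.7110601663589478, -0.005690760910511017), (0.15181104838848114, 0.13665184378623962), 89.70561981201172) [[0.6507, -0.0773, 0.0384], [0.7783, 0.0668, 0.0503]]
```

```bash
python3 - <<'E'
from h import *
s=load('scene0'); cv2.imwrite('pics/crop1.png',cv2.resize(s['color'][190:270,240:370,::-1],(780,480),interpolation=cv2.INTER_CUBIC))
E
```

```text
(no output)
```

View pics/crop1.png

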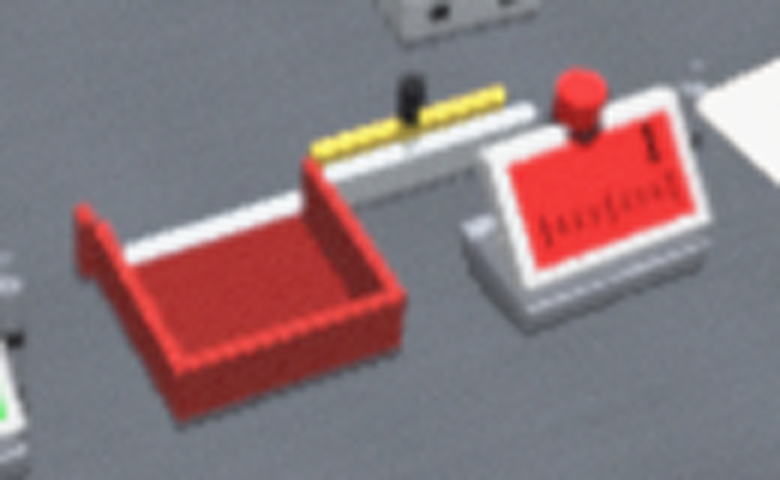

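The bay centre is about (0.709, 0.000) with yaw near 0. The gate post is at (0.6455, 0.139) and block_left at (0.503, 0.245), yaw −3.5°. First I'll push −y with closed fingers across the face, then check.

```bash
python3 - <<'E'
from h import *
r=.70710678
bot.close_gripper(10)
for q in([r,r,0,0],[r,-r,0,0]):
    s=[bot.inverse_kinematics(p,q) for p in([.503,.345,.16],[.503,.345,.012],[.503,.06,.012])]
    print(q,[None if a is None else np.round(a,2) for a in s])
for q in([1,0,0,0],[0,1,0,0]):
    s=[bot.inverse_kinematics(p,q) for p in([.43,0,.16],[.43,0,.012],[.654,0,.012],[.6447,.139,.05],[.6447,0,.05])]
    print(q,[None if a is None else np.round(a,2) for a in s])
print(bot.observe()['time_s'],bot.observe()['opening'])
E
```

```text
[0.70710678, 0.70710678, 0, 0] [array([ 0.13,  0.45, -1.  ,  1.61,  0.39,  1.3 , -0.92]), array([ 0.2 ,  0.74, -1.13,  1.74,  0.73,  1.15, -1.15]), array([ 0.66,  0.38, -0.94,  1.99,  0.38,  0.95, -0.47])]
[0.70710678, -0.70710678, 0, 0] [array([ 0.24,  0.54, -1.18,  1.61,  0.51,  1.34,  2.13]), array([ 0.23,  0.78, -1.18,  1.74,  0.78,  1.18,  1.96]), array([ 0.83,  0.51, -1.17,  1.99,  0.56,  1.01,  2.53])]
[1, 0, 0, 0] [array([ 0.74, -0.11, -0.75,  2.02, -0.08,  1.2 , -1.55]), array([ 0.66,  0.14, -0.75,  2.17,  0.13,  0.87, -1.73]), array([ 0.38,  0.57, -0.55,  1.63,  0.33,  1.04, -1.84]), array([ 0.39,  0.64, -0.88,  1.59,  0.52,  1.17, -2.17]), array([ 0.41,  0.51, -0.58,  1.63,  0.31,  1.09, -1.83])]
[0, 1, 0, 0] [array([ 0.73, -0.11, -0.74,  2.02, -0.08,  1.2 ,  1.59]), array([ 0.73,  0.15, -0.82,  2.17,  0.15,  0.87,  1.39]), array([ 0.49,  0.61, -0.71,  1.63,  0.44,  1.07,  1.23]), array([ 0.43,  0.67, -0.95,  1.58,  0.58,  1.19,  0.93]), array([ 0.52,  0.56, -0.74,  1.63,  0.41,  1.12,  1.25])]
1.625 0.007029968207735712
```

```bash
python3 - <<'E'
from h import *
r=.70710678; q=[r,r,0,0]
bot.movep([.503,.0,.22],q)
bot.movep([.503,.340,.20],q)
bot.move_linear([.503,.340,.012],feed=.2)
o=bot.observe();print(o['time_s'],o['tcp_pos'],o['force'])
bot.move_linear([.503,.29,.012],feed=.05)
o=bot.observe();print(o['time_s'],o['tcp_pos'],o['force'],o['joint_pos'])
c=snap('scene','s1')
E
```

```text
6.3083 [0.5038359  0.3406855  0.01332698] [0.29213761 0.19823469 0.02102214]
7.4583 [0.50290481 0.28988636 0.01196514] [-0.38114483  1.45009186 -1.16255298] [ 0.2219479   0.58328134 -0.98608885  1.81377597  0.55747499  1.05255152
 -0.97785605]
```

View pics/s1.png

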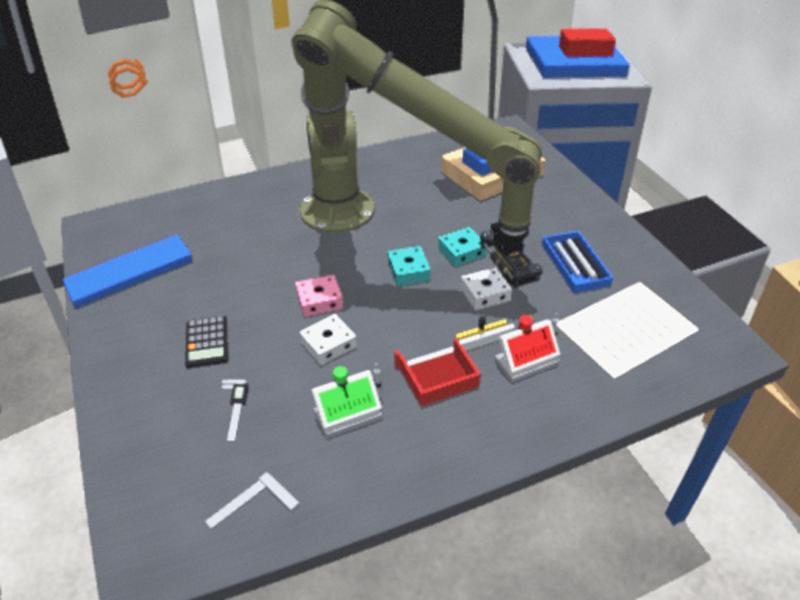

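The fingers touch the block at about (500,280). The blue case at (577,260) and everything else is clear. Continuing the push.

```bash
cat >> h.py <<'E'
def block(c,near,rad=.1):
    P=cloud(c); C=c['color'].astype(int)
    m=(P[...,2]>.034)&(P[...,2]<.046)&(np.hypot(P[...,0]-near[0],P[...,1]-near[1])<rad)&(C.max(-1)-C.min(-1)<40)&(C.min(-1)>110)
    n,l,st,ce=cv2.connectedComponentsWithStats(m.astype(np.uint8)); i=1+np.argmax(st[1:,4])
    r=cv2.minAreaRect(P[l==i][:,:2].astype(np.float32)); return r,st[i,4]
E
python3 - <<'E'
from h import *
bot.move_linear([.503,.15,.012],feed=.08)
o=bot.observe();print(o['time_s'],o['tcp_pos'],o['force'])
c=snap('scene','s2'); print(block(c,(.503,.09)))
bot.move_linear([.503,.062,.012],feed=.06)
o=bot.observe();print(o['time_s'],o['tcp_pos'],o['force'])
c=snap('scene','s3'); print(block(c,(.503,.0)))
bot.move_linear([.503,.09,.012]); bot.move_linear([.503,.09,.12],feed=.25)
c=snap('top','t3');o=bot.observe();print(o['time_s'])
c=snap('scene','s4'); print(block(c,(.503,.0)))
E
```

```text
9.4083 [0.50295884 0.14992204 0.01201218] [ 0.01256574  1.53816518 -1.91006148]
(((0.5047845244407654, 0.08629585802555084), (0.10042386502027512, 0.10395649820566177), 0.0336080826818943), np.int32(398))
11.075 [0.50299996 0.0618857  0.01199199] [-0.36887576  1.36910574 -0.30328639]
(((0.5065193176269531, -0.0030413419008255005), (0.09969092160463333, 0.10570135712623596), 1.6064046621322632), np.int32(419))
12.0917
(((0.5084915161132812, -0.0017340481281280518), (0.09738767147064209, 0.10394913703203201), 0.6927412152290344), np.int32(423))
```

View pics/t3.png

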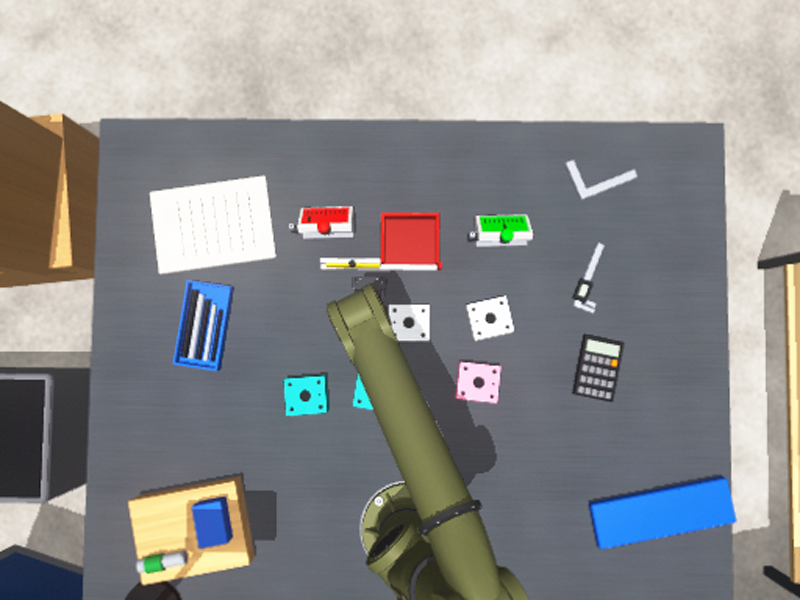

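View pics/s4.png

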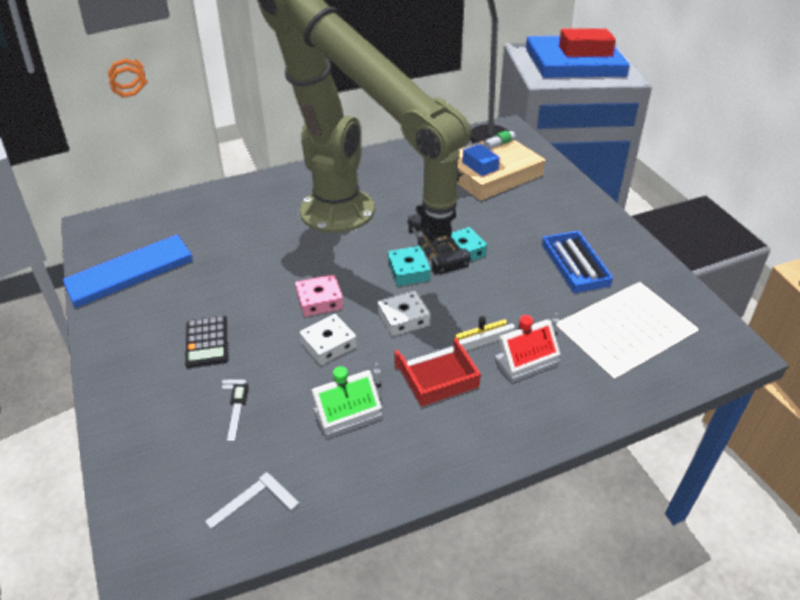

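Top view: the block is now at (409,322), square and directly in front of the bay at (410,240). The good block (490,318) hasn't moved. Now pushing +x.

```bash
python3 - <<'E'
from h import *
q=[1,0,0,0]
bot.move_linear([.49,.03,.16],feed=.25)
bot.movep([.435,0,.14],q)
bot.move_linear([.435,0,.012],feed=.15)
o=bot.observe();print(o['time_s'],o['tcp_pos'],o['force'])
bot.move_linear([.56,0,.012],feed=.08)
o=bot.observe();print(o['time_s'],o['tcp_pos'],o['force'])
c=snap('scene','s5'); print(block(c,(.61,.0)))
E
```

```text
14.7583 [4.35663816e-01 1.95775076e-04 1.25685733e-02] [-0.28759024  0.21677725 -0.18843374]
16.475 [5.58112225e-01 1.36325243e-04 1.10680410e-02] [-5.71009049  1.21050189  3.82758433]
(((0.6138941049575806, -0.0012868121266365051), (0.09822272509336472, 0.10295283049345016), 0.4634753465652466), np.int32(472))
```

View pics/s5.png

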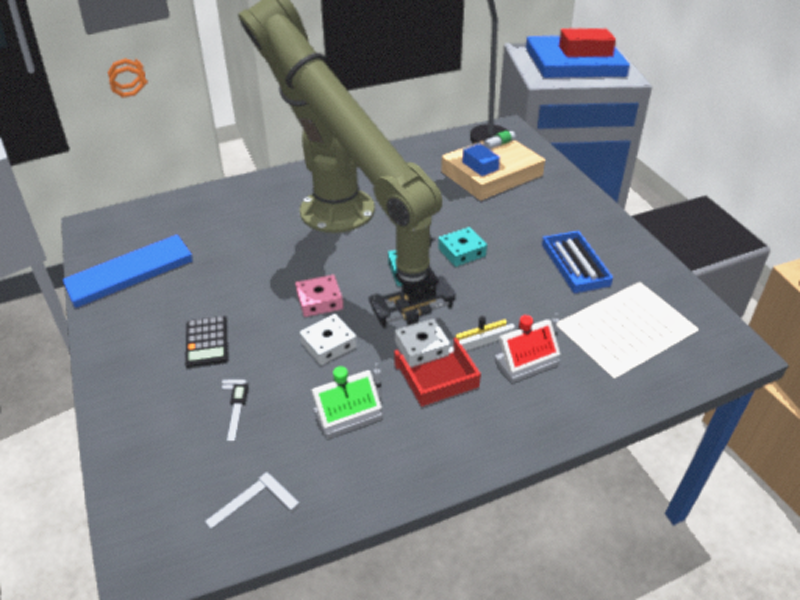

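The block sits square in the mouth at (423,342), with clearance to both walls. Continuing into the bay.

```bash
python3 - <<'E'
from h import *
bot.move_linear([.658,0,.012],feed=.06)
bot.dwell(.1)
o=bot.observe();print(o['time_s'],o['tcp_pos'],o['force'])
c=snap('scene','s6'); print(block(c,(.71,.0)))
bot.move_linear([.60,0,.012],feed=.15)
bot.move_linear([.58,0,.17],feed=.25)
c=snap('top','t6'); print(block(c,(.71,.0)))
cv2.imwrite('pics/t6c.png',cv2.resize(c['color'][120:240,170:350,::-1],(780,520),interpolation=cv2.INTER_CUBIC))
o=bot.observe();print(o['time_s'])
E
```

```text
18.4083 [6.55981218e-01 2.71123883e-04 1.11116708e-02] [-7.13635387  1.17602245  5.11665545]
(((0.7124263644218445, -0.0015271194279193878), (0.10214105993509293, 0.09434287995100021), 89.79064178466797), np.int32(528))
(((0.7211236357688904, 0.0019044168293476105), (0.07061151415109634, 0.09661520272493362), 0.8300067186355591), np.int32(324))
19.825
```

View pics/t6c.png

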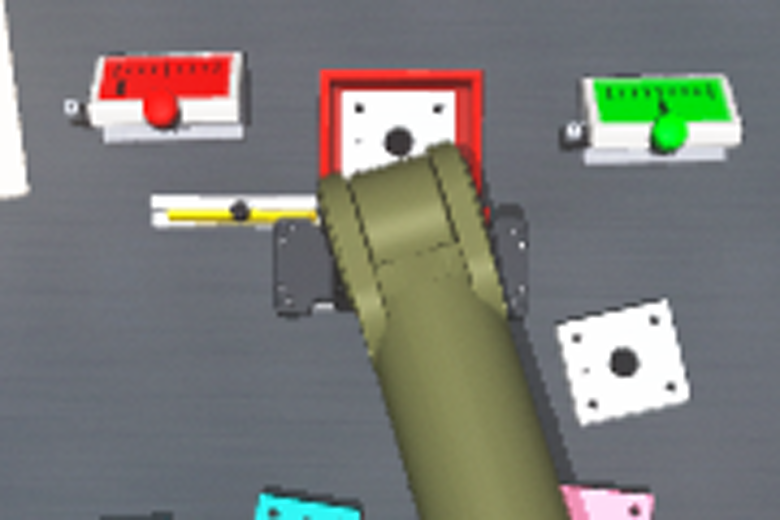

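View pics/s6.png

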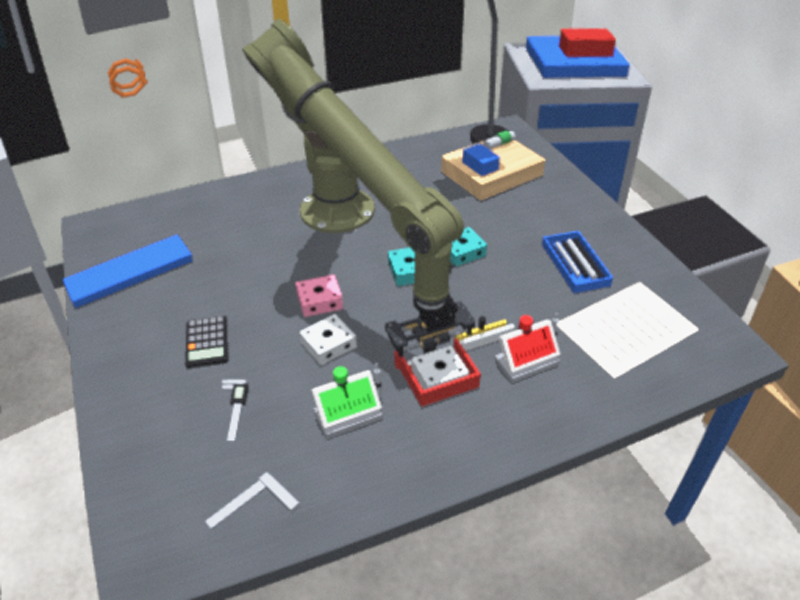

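The block is in the bay near (0.711, 0.000), so about +2 mm in x from centre, and square. Next I'll grip the gate post and slide the gate shut.

```bash
python3 - <<'E'
from h import *
q=[1,0,0,0]
bot.let_go()
bot.movep([.645,.139,.17],q)
bot.move_linear([.645,.139,.051],feed=.12)
o=bot.observe();print(o['time_s'],o['tcp_pos'],o['force'])
bot.close_gripper(15)
o=bot.observe();print(o['time_s'],o['tcp_pos'],o['force'],o['opening']*87)
bot.move_linear([.645,.08,.051],feed=.06)
o=bot.observe();print(o['time_s'],o['tcp_pos'],o['force'],o['opening']*87)
snap('scene','s7')
E
```

```text
23.1417 [0.64568727 0.13933079 0.05198824] [ 0.07989855 -0.82973676  0.24476714]
24.2917 [0.64498889 0.13916148 0.05098768] [0.21348724 1.29431382 0.30440297] 15.5037544050609
25.425 [0.64500125 0.07908285 0.0509747 ] [-0.86621444 -1.5806661   0.17890344] 15.649229484211805
```

View pics/s7.png

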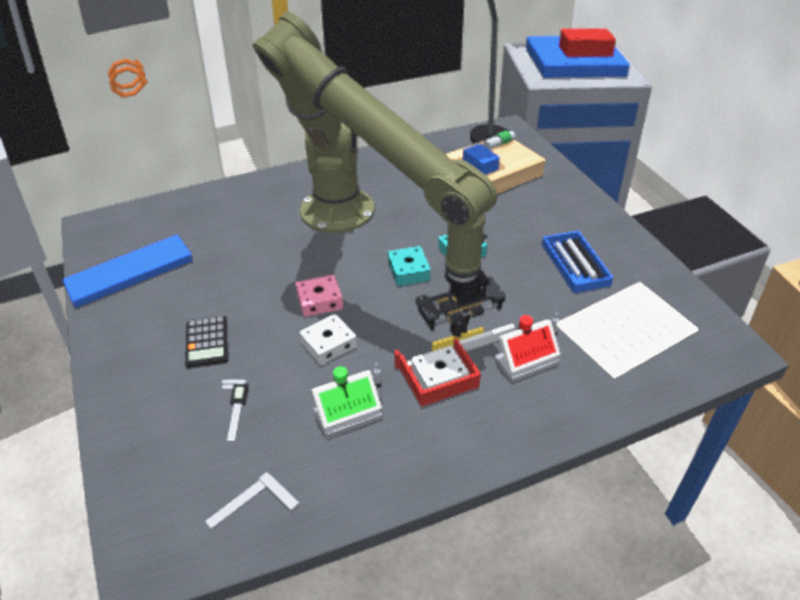

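The grip on the post is good (15.6 mm opening), and the gate at (458,338) is following. Shutting it now.

```bash
python3 - <<'E'
from h import *
bot.move_linear([.645,.008,.051],feed=.06)
for y in(.004,.002,.0,-.001):
    bot.move_linear([.645,y,.051],feed=.03)
    o=bot.observe();print(y,o['time_s'],o['tcp_pos'],o['force'])
    if abs(o['force'][1])>8: break
bot.dwell(.3)
bot.let_go()
bot.move_linear([.645,o['tcp_pos'][1],.2],feed=.15)
bot.movep([.5,.25,.25],[1,0,0,0])
c=snap('scene','s8'); print(block(c,(.71,.0)),bot.observe()['time_s'])
cv2.imwrite('pics/s8c.png',cv2.resize(c['color'][190:270,240:370,::-1],(780,480),interpolation=cv2.INTER_CUBIC))
c=snap('top','t8'); print(block(c,(.71,.0)),block(c,(.518,-.197),.08))
cv2.imwrite('pics/t8c.png',cv2.resize(c['color'][120:240,170:350,::-1],(780,520),interpolation=cv2.INTER_CUBIC))
E
```

```text
0.004 27.1083 [0.64500097 0.00411533 0.05099587] [ 0.71574337  0.17190201 -0.81302775]
0.002 27.3583 [0.64501408 0.00209312 0.05100555] [ 0.68673837  1.01228377 -1.25041992]
0.0 27.6083 [ 6.44997157e-01 -2.30491442e-04  5.09922121e-02] [ 0.53226898 -0.11562442 -2.04530592]
-0.001 27.8583 [ 6.45010716e-01 -4.82602779e-04  5.10035009e-02] [ 1.21407933  2.68609044 -1.70003694]
(((0.7133713364601135, -0.002068180590867996), (0.10143014788627625, 0.09459530562162399), 88.67350006103516), np.int32(550)) 31.8083
(((0.7111086845397949, 0.00206679105758667), (0.09009664505720139, 0.09676254540681839), 0.10633574426174164), np.int32(517)) (((0.5183162093162537, -0.1977621465921402), (0.08975252509117126, 0.10125362128019333), 12.994612693786621), np.int32(530))
```

View pics/t8c.png

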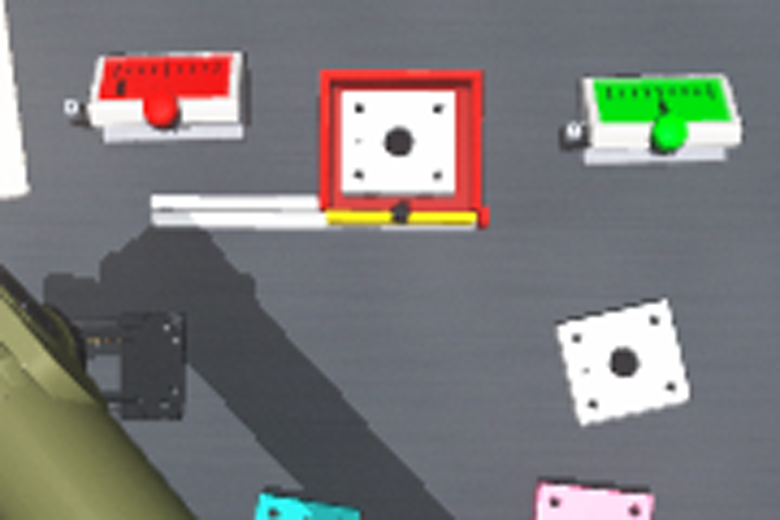

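View pics/s8c.png

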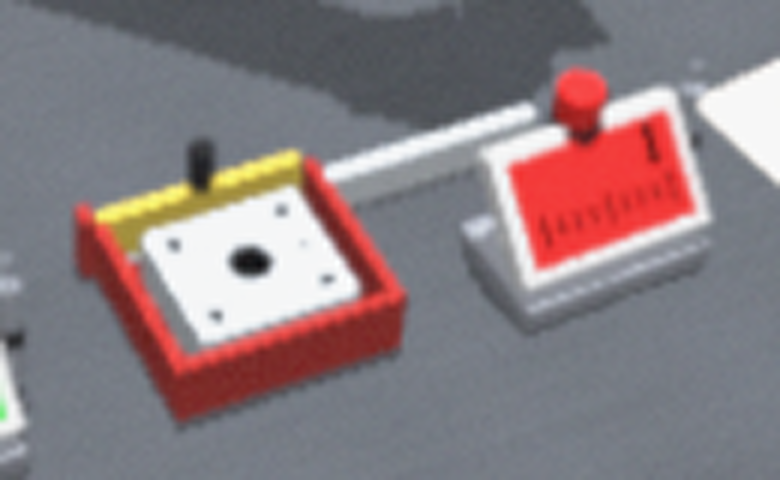

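The gate spans the mouth from wall to stop post, with its post at (400,212) against the bay's centre line at about 401. The block is inside, the good block is unmoved and the arm is clear.

```bash
python3 - <<'E'
from h import *
c=load('top0')['color'].astype(int); d=load('t8')['color'].astype(int)
for n,(u0,u1,v0,v1) in dict(case=(105,155,172,240),calc=(362,402,210,260),cal=(362,392,150,205)).items(): print(n,(abs(c-d)[v0:v1,u0:u1].max(-1)>60).sum())
bot.sign_off()
E
```

```text
case 198
calc 0
cal 0
the job is handed in; nothing more can be done
```

View pics/t8.png

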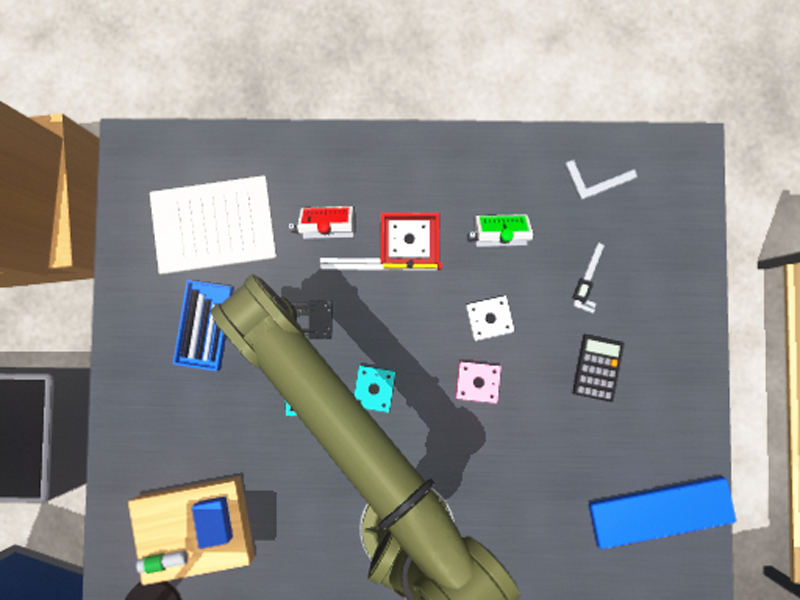

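The red gauge stood on the +y side, so I pushed block_left with closed fingers, first −y and then +x into the bay. I then gripped the gate's post, slid the gate shut, backed off and handed in at about 32 s of the 58 s allowed.

What the last checks showed:
- **Block in the bay:** it measured about (0.711 to 0.713, ±0.002) against a bay centre of about (0.709, 0.000). It lies flat and square.
- **Gate:** the post was released at about y = 0, and the panel spans the whole mouth.
- **Good block:** it had moved less than 1 mm.
- **Caliper and calculator:** their pixels are unchanged from the start picture.
- **Blue gauge case:** my pixel comparison flagged a change here (198 pixels), and I only looked at the picture after handing in. The arm covers the case's right edge in that view, and its visible part lies where it did at the start, so the change looks like the arm in front of it, not movement of the case. I did not get a clean measurement of it.

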